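# Function check of the bench stop station

### The job

Do the routine check of the bench's stop station. With a fingertip, press the big mushroom button down until it stays in by itself and take the finger off; then push its raised grip bar round clockwise (seen from above) until the button springs back up, and finally push the small round reset button fully in and let it come out again. Do not press the square start button, do not squeeze the mushroom button in the gripper, and leave the loose things round the station lying where they are.

Things in the scene. Friction and masses are not known exactly. Their poses are not given: they have to be found in the camera images.
- station: dark grey die-cast control station fixed to the bench: 90 (x) x 220 (y) x 70 mm high, an ear at each y end, a conduit elbow behind it (to 107 mm along its +x, 50 mm high). Origin: centre of its underside on the bench; z up. On the lid: the mushroom button 66 mm along its own +y; the reset and start buttons 20 and 74 mm along its -y, either of them in either place.
- stop_unit: the whole mushroom stop unit, fixed on the station's lid: round plate 70 mm across, ring nut 43 mm across and the black mushroom button. Origin: on the lid surface (70 mm above the bench), on the button's vertical axis. Turned about that axis to any angle within 0.9 rad of the station's own.
- stop_bar (a point): centre of the flat top of the grip bar across the black mushroom head, on the button's axis, 44 mm above the lid (114 above the bench) when out; moves with the button. x along the bar, z up. Bar 58 mm long, 11 wide, upright flanks. Domed head 60 mm across; the dome lies 13 mm below the bar's top at the middle, 14 at 20 mm out, 19 at the rim. Press on bar or dome.
- stop_press (a joint): travel of the mushroom button, m: 0 out, 0.0105 hard against its stop. A spring of 4 N rising to 8 N, plus about 2 N of a catch on the way, pushes it up. Only near the bottom, from about 0.0095, does a sprung catch snap over it; let go, it then stays in, at about 0.008.
- stop_twist (a joint): turn of the mushroom button about its vertical axis, rad: 0 at rest, growing clockwise seen from above to a stop at 0.9. A light spring (0.025 N m at 0, 0.07 N m at 0.9) turns it back. With the button latched in, turning it past about 0.55 to 0.6 frees the catch and the button springs up by 8 mm; it turns back to 0 by itself when let go.
- reset_top (a point): centre of the top of the reset button: a round black cap, 24 mm across, in a round steel collar 32 mm across. Its top is 16 mm above the lid (86 mm above the bench) and 8 mm above the collar; z up.
- reset_press (a joint): travel of the reset button, m: 0 out, 0.005 fully in; a spring (2 N rising to 5 N) brings it back out by itself.
- start_top (a point): centre of the top of the start button: a square black cap, 24 x 24 mm, in a square steel frame 32 mm wide, same height as the reset button. Not to be pressed.
- start_press (a joint): travel of the start button, m: 0 out, 0.005 fully in; same spring as the reset button. Not to be pressed.
- bolt: loose rusty hex bolt with nut, 19 x 58 x 16 mm, lying on the bench beside the station; origin under its centre. Not to be moved.
- pen: loose dark marker pen with a red cap, 16 x 120 x 17 mm, lying along its y; origin under its centre. Not to be moved.
- angle: loose offcut of dark angle iron, 75 x 40 x 40 mm; origin under its centre. Not to be moved.
- flat: loose offcut of dark flat bar, 40 x 122 x 10 mm, lying flat; origin under its centre. Not to be moved.

How it is judged:
By the outcome, as a careful person would: the job done as asked, in the order asked, and still so for the second after the job is handed in, with the robot touching nothing.
It also fails if it takes over 45 s, if anything falls off the work surface, if the arm or the gripper's body presses on something with over 40 N, if the wrist force passes 120 N, or if a joint passes its speed limit or range.

### The arm

A 7-joint arm with a two-finger parallel gripper is mounted at the origin on the work surface; the furniture and walls round the work are solid. World frame = base frame: x ahead of the robot, y to its left, z up, the work surface at z = 0. Lengths are in m, angles in degrees, forces in N, time in s.
With the tool pointing down it reaches from about 0.425 to 0.875 m from the base axis. Payload 4.7 kg.
Tool frame: the origin (TCP) lies at the very end of the fingers, on their centre line; the grasp point (between the pads) lies 19 mm behind it; z points along the fingers, y is the direction in which the jaws open and shut (so a half turn about z gives the same grasp; the last joint's range is limited). The gripper opens to 87 mm and grips with 3 to 60 N. Pads are 19 mm wide; open, the fingers measure 117 mm over their backs; the gripper's body (75 mm by 190 mm) begins 51 mm behind the grasp point.
Start: joints at [-68.807, 18.392, -4.016, 83.108, 1.295, 78.541, -3.26], TCP at [0.226, 0.609, 0.223] pointing down, gripper open.
Joint ranges: [-163.93, 163.93], [-17.29, 119.83], [-79.2, 71.16], [3.27, 140.29], [-89.18, 269.18], [5.43, 117.66], [-154.24, 154.24]. Speed limits (degrees/s): [147.25, 147.25, 180, 180, 180, 180, 180].

### API

Orientations are given as [roll, pitch, yaw] about the fixed x, y, z axes, in that order (R = Rz(yaw) Ry(pitch) Rx(roll)).
In Python, from cell import env gives the robot as it stands.
- The arm moves only by the tool servo_tool, never from a script. Its argument "increments" is a list that holds one entry, the list of rows, each a list of 7 numbers: the shift along the tool's x, y, z in m, then the turn, a rotation vector about the tool's x, y, z in degrees, then the opening, from -1 (shut) to 1 (fully open). In form: [[[dx, dy, dz, rx, ry, rz, fingers], ...]]. A call has 1 to 20 rows; each row is the pose to reach, as a shift and turn from the pose commanded when the call began, along the tool's axes at that moment; what a row does not reach only later rows make up. A row lasts 1/10 s, in which the tool goes at most 50 mm and 8.59 degrees, less where a joint would pass 70% of its speed; a pose out of reach is approached as far as the arm can. A call with a gripper value outside its range is refused whole. The fingers move at their own pace and stop on an object; "squeeze" is the grip in N (left out, the last holds). Time passes only in rows, so rows that repeat a pose let the fingers close. It gives the time, the measured TCP pose, the force and the opening at its end, in the units of the state.
- env.get_obs(): the state, without advancing time (a new reading comes with each control period).
- env.read_camera(name): name is "side" or "top" or "wrist"; returns a dict with "frame" (400x640x3 uint8, blue, green, red), "intrinsics" (3x3 intrinsics, pixels), "D" ([k1, k2, p1, p2, k3] as OpenCV has them; the pictures are not rectified), "rvec" (rotation vector, rad) and "tvec" (3), from world to camera coordinates, as OpenCV has them. Camera axes: x right, y down, z forward; pixel columns grow to the right and rows downward; lengths in m; the calibration is good to about 2 mm. A picture is of the moment at which its call begins. There is no depth.
- env.sign_off(): hands the job in, once; it reports no verdict.
The state is a dict: "time_s": time; "qpos": joint angles; "joint_velocities": joint speeds; "effort": joint torques, N m; "tool_pos": TCP position; "tool_rot": TCP orientation; "force": force on the tool from outside, world axes, zero at the start; "wrist_torque": the same for the moment, N m; "grip_width": finger opening in m.
Only numpy, scipy, OpenCV 4.12 (cv2) and the standard library are available. Lean on these libraries where they do the work, as an engineer would, in place of code of your own. Each camera call takes 0.05 s, during which the arm holds its last target.

## Working session

There is one attempt and no reset: what is moved stays moved. The work goes in short steps, Python scripts to look and compute and a tool call to move; the robot and the scene stay as the last step left them, time stands still between calls to the robot, and variables do not carry over. Pictures are saved under pics/ and viewed, and the job is handed in when it is done.

Besides the shell and the picture viewer there is one more tool, called after ">>>" by a JSON object that holds its "name" and its "arguments". servo_tool: Moves the arm, as the interface text tells. Its arguments: {"type":"object","properties":{"increments":{"type":"array","items":{"type":"array","items":{"type":"array","items":{"type":"number"}}}},"squeeze":{"type":"number"}},"required":["increments"]}

```bash
mkdir -p pics; ls
python3 - <<'E'
from cell import env
import cv2
o=env.get_obs(); print(o)
for n in ["side","top","wrist"]:
    c=env.read_camera(n); cv2.imwrite(f"pics/{n}0.png",c["frame"]); print(n,c["intrinsics"],c["D"],c["rvec"],c["tvec"])
    import pickle; pickle.dump(c,open(f"{n}0.pkl","wb"))
E
```

```text
pics
{'time_s': 0.0, 'qpos': array([-68.80601003,  18.43914412,  -4.01622871,  83.17605881,
         1.29722753,  78.53900681,  -3.25977572]), 'joint_velocities': array([-0.00201515, -0.05574486,  0.05001026,  0.05477635,  0.09345235,
       -0.00075483,  0.00195147]), 'effort': array([ 1.11337145e-04, -4.91291070e+01, -4.03765664e-01, -3.12535071e+01,
       -6.38781628e-02,  4.37754253e-02,  1.75299974e-04]), 'tool_pos': array([0.22628552, 0.60875072, 0.22145051]), 'tool_rot': array([-1.79891160e+02,  7.67918845e-03,  1.59617123e+02]), 'force': array([ 0.96244566, -0.39430097, -0.45623489]), 'wrist_torque': array([-0.02705395, -0.00572622,  0.01602427]), 'grip_width': 0.08727220143649399}
side [[507.32614478   0.         321.53094872]
 [  0.         507.32614478 203.21488302]
 [  0.           0.           1.        ]] [-0.0505159  0.         0.         0.         0.       ] [ 2.30690838 -0.11558279  0.03030059] [-0.56019272  0.14440189  0.92484077]
top [[476.07318259   0.         327.99765569]
 [  0.         476.07318259 206.07829001]
 [  0.           0.           1.        ]] [0.04653176 0.         0.         0.         0.        ] [ 2.18669332 -2.13297916  0.17078983] [0.01886726 0.57557644 1.0444121 ]
wrist [[288.92059566   0.         320.07774489]
 [  0.         288.92059566 205.39117637]
 [  0.           0.           1.        ]] [-0.03070804  0.          0.          0.          0.        ] [-2.39310168 -1.66494734 -0.21739648] [-0.64852995 -0.03154538  0.3910886 ]
```

View pics/side0.png

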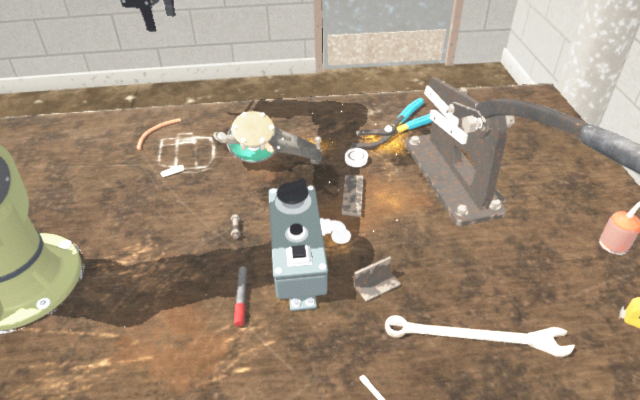

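View pics/top0.png

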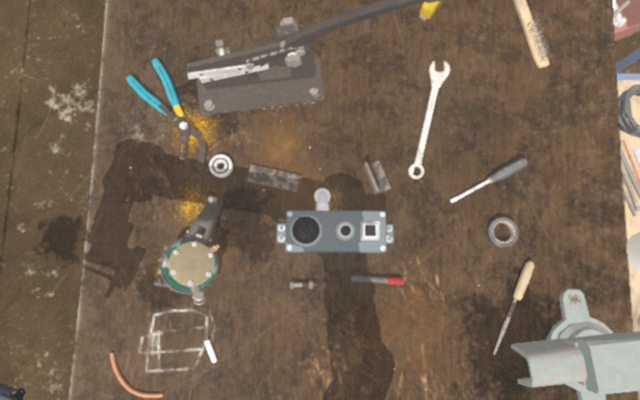

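View pics/wrist0.png

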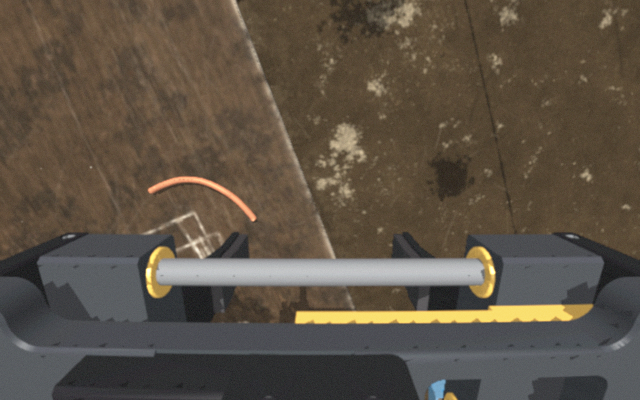

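The top view shows the mushroom at about (306,231), the round reset at (345,231) and the square start at (371,231). I'll zoom in on these.

```bash
cat > h.py <<'E'
import numpy as np, cv2, pickle
def ray(c,uv,z):
    R=cv2.Rodrigues(np.array(c["rvec"],float))[0]; t=np.array(c["tvec"],float).ravel()
    p=cv2.undistortPoints(np.array(uv,float).reshape(-1,1,2),np.array(c["intrinsics"]),np.array(c["D"])).reshape(-1,2)
    d=np.c_[p,np.ones(len(p))]@R; o=-R.T@t
    return o+d*((z-o[2])/d[:,2])[:,None]
def proj(c,P):
    return cv2.projectPoints(np.array(P,float).reshape(-1,3),np.array(c["rvec"]),np.array(c["tvec"]),np.array(c["intrinsics"]),np.array(c["D"]))[0].reshape(-1,2)
def up(img,x0,y0,x1,y1,k,name,gain=1):
    a=img[y0:y1,x0:x1]; a=cv2.resize(a,None,fx=k,fy=k,interpolation=cv2.INTER_CUBIC)
    a=np.clip(a.astype(float)*gain,0,255).astype(np.uint8)
    cv2.imwrite(name,a)
E
python3 - <<'E'
from h import *
for n,b,k in [("top",(275,185,405,290),6),("side",(255,165,355,315),4)]:
    c=pickle.load(open(n+"0.pkl","rb")); up(c["frame"],*b,k,f"pics/{n}0z.png",1.5)
c=pickle.load(open("top0.pkl","rb"))
print(ray(c,[(306,231)],.1),ray(c,[(345,231),(371,231)],.086))
c=pickle.load(open("side0.pkl","rb"))
print(ray(c,[(293,188)],.11),ray(c,[(297,230),(298,252)],.086))
E
```

```text
[[0.51174349 0.07992801 0.1       ]] [[ 0.51504443 -0.00396168  0.086     ]
 [ 0.51648288 -0.06027288  0.086     ]]
[[0.51869891 0.07905962 0.11      ]] [[ 0.51999674 -0.00707241  0.086     ]
 [ 0.51865603 -0.0592415   0.086     ]]
```

View pics/top0z.png

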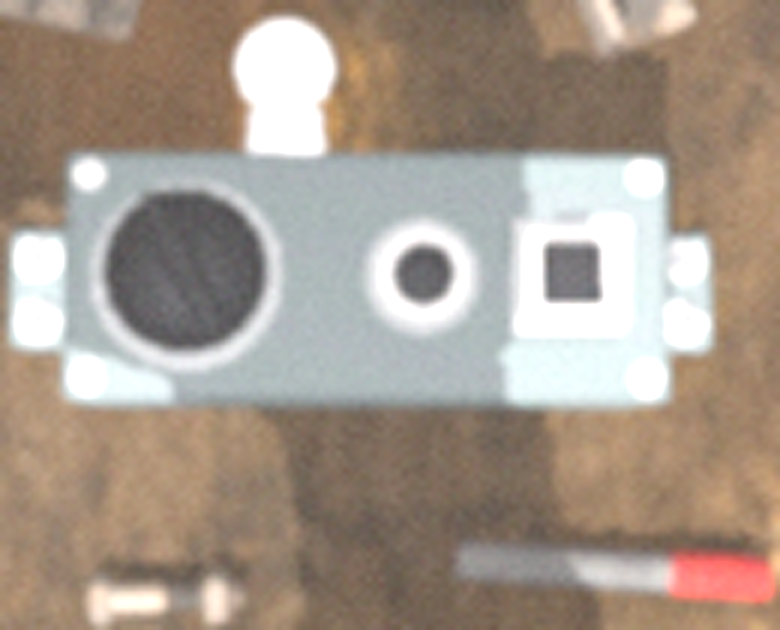

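View pics/side0z.png

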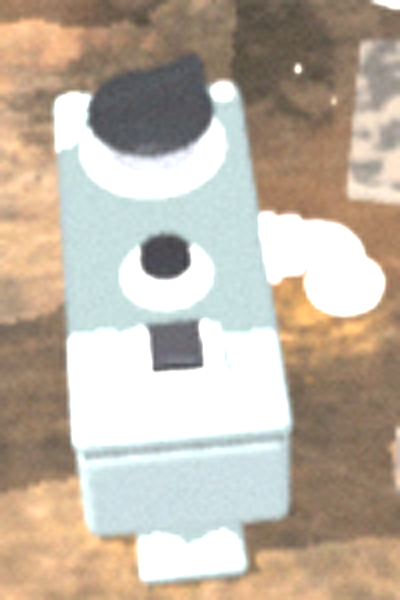

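Run:
```python
from h import *
c=pickle.load(open("top0.pkl","rb")); f=c["frame"]
g=cv2.cvtColor(f,cv2.COLOR_BGR2GRAY)
for (x0,y0,x1,y1),z,n in [((288,213,324,249),.095,'mush'),((337,222,355,240),.086,'reset'),((362,222,382,240),.086,'start')]:
    m=(g[y0:y1,x0:x1]<65).astype(np.uint8)
    k,l,s,ce=cv2.connectedComponentsWithStats(m); i=1+np.argmax(s[1:,4]); uv=ce[i]+[x0,y0]
    print(n,s[i],uv,ray(c,[uv],z))
# station corner screws at lid 
a=g[208:254,283:329]; a=np.clip((a.astype(float)-20)*6,0,255).astype(np.uint8)
a=cv2.resize(cv2.GaussianBlur(a,(0,0),.7),None,fx=12,fy=12,interpolation=cv2.INTER_CUBIC); cv2.imwrite("pics/bar.png",a)
s=pickle.load(open("side0.pkl","rb"))["frame"][170:215,268:320]
cv2.imwrite("pics/bars.png",cv2.resize(np.clip((s.astype(float)-10)*3,0,255).astype(np.uint8),None,fx=12,fy=12,interpolation=cv2.INTER_CUBIC))
```

```text
mush [  5   5  25  24 261] [305.32183908 227.68199234] [[0.51924465 0.08171973 0.095     ]]
reset [7 5 2 2 3] [344.33333333 227.33333333] [[ 0.52296055 -0.00237196  0.086     ]]Traceback (most recent call last):
  File "<stdin>", line 6, in <module>
    return _wrapfunc(a, 'argmax', axis=axis, out=out, **kwds)
    return bound(*args, **kwds)
ValueError: attempt to get argmax of an empty sequence
```

Run:
```python
from h import *
c=pickle.load(open("top0.pkl","rb")); f=c["frame"]
g=cv2.cvtColor(f,cv2.COLOR_BGR2GRAY)
print(g[230,288:385:1])
for (x0,y0,x1,y1),z,n in [((288,213,324,249),.095,'mush'),((337,222,355,240),.086,'reset'),((362,222,382,240),.086,'start')]:
    m=(g[y0:y1,x0:x1]<90).astype(np.uint8)
    k,l,s,ce=cv2.connectedComponentsWithStats(m); i=1+np.argmax(s[1:,4]); uv=ce[i]+[x0,y0]
    print(n,s[i],uv,ray(c,[uv],z))
a=g[208:254,283:329]; a=np.clip((a.astype(float)-30)*5,0,255).astype(np.uint8)
a=cv2.resize(cv2.GaussianBlur(a,(0,0),.7),None,fx=12,fy=12,interpolation=cv2.INTER_CUBIC); cv2.imwrite("pics/bar.png",a)
s=pickle.load(open("side0.pkl","rb"))["frame"][170:215,268:320]
cv2.imwrite("pics/bars.png",cv2.resize(np.clip((s.astype(float)-10)*3,0,255).astype(np.uint8),None,fx=12,fy=12,interpolation=cv2.INTER_CUBIC))
```

```text
[120 128 140 136  99  62  60  60  62  62  68  67  70  69  69  64  61  68
  66  64  62  66  70  67  66  68  63  63  67  58  72 116 144 148 130 124
 121 124 121 122 123 123 121 121 123 120 123 133 147 164 181 180 144  87
  68  73  71  73  68  70  67  74 126 170 180 162 145 129 124 120 120 125
 146 160 189 225 220 150  83  80  81  84  79  81  83  78 102 175 228 238
 226 205 174 163 164 163 161]
mush [  5   4  26  26 542] [305.36531365 229.43911439] [[0.51547619 0.08151354 0.095     ]]
reset [ 4  4  9  9 56] [345.19642857 230.19642857] [[ 0.5167967  -0.00435502  0.086     ]]
start [ 4  4  9  9 71] [369.66197183 230.04225352] [[ 0.51848631 -0.05735029  0.086     ]]
```

View pics/bar.png

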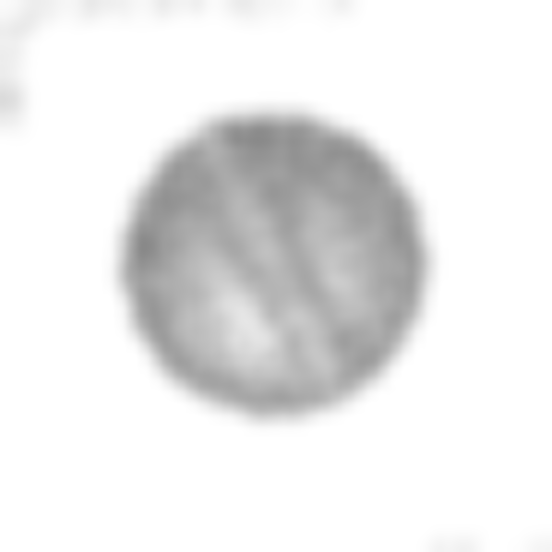

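View pics/bars.png

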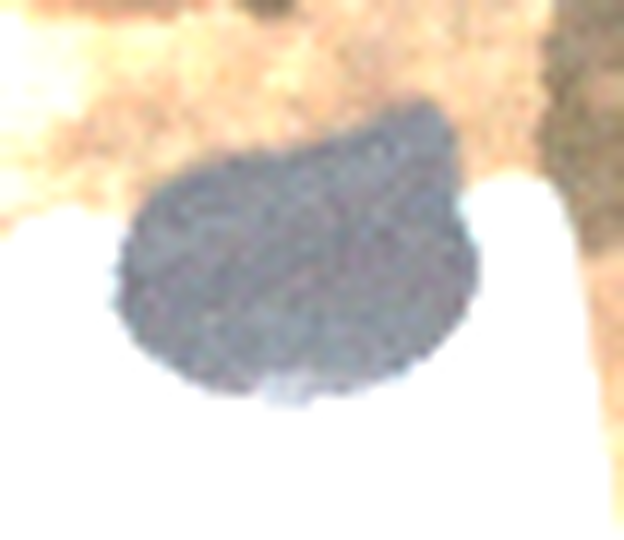

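```bash
cat >> h.py <<'E'
from scipy.spatial.transform import Rotation as Ro
def Rt(rpy): return Ro.from_euler('xyz',rpy,degrees=True)
def delta(p0,rpy0,p1,yaw1):
    R0=Rt(rpy0); d=R0.inv().apply(np.array(p1)-np.array(p0))
    rv=(R0.inv()*Rt([180,0,yaw1])).as_rotvec(degrees=True)
    return d.round(4),rv.round(2)
E
python3 - <<'E'
from h import *
from cell import env
o=env.get_obs()
c=pickle.load(open("wrist0.pkl","rb"))
R=cv2.Rodrigues(c["rvec"])[0]; pos=-R.T@c["tvec"]
T=Rt(o["tool_rot"])
print("cam in tool",T.inv().apply(pos-o["tool_pos"]),"axes(cols x,y,z in tool)\n",(T.inv().as_matrix()@R.T).round(3))
print(o["tool_pos"],o["tool_rot"])
print(delta([.226,.609,.223],o["tool_rot"],[.5155,.0815,.26],115))
# where would mushroom land in wrist image for TCP poses
for off in [0,-.05,-.1,.05,.1]:
    T2=Rt([180,0,115]); p=np.array([.5155,.0815,.26])+T2.apply([off,0,0])
    cp=p+T2.apply(T.inv().apply(pos-o["tool_pos"])); R2=(T2.as_matrix()@(T.inv().as_matrix()@R.T)).T
    c2=dict(c,rvec=cv2.Rodrigues(R2)[0],tvec=-R2@cp)
    print(off,p,proj(c2,[[.5155,.0815,.11],[.517,-.004,.086],[.5185,-.057,.086]]).round(0).tolist())
E
```

```text
cam in tool [ 0.07182139 -0.00017399 -0.1621327 ] axes(cols x,y,z in tool)
 [[ 0.    -0.965 -0.261]
 [ 1.     0.001 -0.001]
 [ 0.002 -0.261  0.965]]
[0.22632659 0.6088955  0.22171422] [-1.79918255e+02  5.28113782e-03  1.59615620e+02]
(array([-0.4551, -0.3937, -0.0364]), array([-8.000e-02,  4.000e-02,  4.462e+01]))
0 [0.5155 0.0815 0.26  ] [[321.0, 194.0], [293.0, 251.0], [278.0, 285.0]]
-0.05 [0.53663091 0.03618461 0.26      ] [[321.0, 149.0], [292.0, 213.0], [276.0, 250.0]]
-0.1 [ 0.55776183 -0.00913078  0.26      ] [[321.0, 99.0], [291.0, 172.0], [275.0, 212.0]]
0.05 [0.49436909 0.12681539 0.26      ] [[321.0, 237.0], [294.0, 286.0], [279.0, 318.0]]
0.1 [0.47323817 0.17213078 0.26      ] [[321.0, 276.0], [295.0, 319.0], [281.0, 348.0]]
```

Run:
```python
from h import *
print(delta([.226,.609,.223],[180,0,159.62],[.537,.036,.26],115),delta([.226,.609,.223],[180,0,159.62],[.537,.036,.20],115))
```

```text
(array([-0.4911, -0.4288, -0.037 ]), array([ 0.  , -0.  , 44.62])) (array([-0.4911, -0.4288,  0.023 ]), array([ 0.  , -0.  , 44.62]))
```

>>> {"name": "servo_tool", "arguments": {"increments": [[[-0.03,-0.027,-0.037,0,0,3,-1],[-0.06,-0.053,-0.037,0,0,6,-1],[-0.094,-0.082,-0.037,0,0,9,-1],[-0.129,-0.112,-0.037,0,0,12,-1],[-0.164,-0.142,-0.037,0,0,15,-1],[-0.199,-0.173,-0.037,0,0,18,-1],[-0.234,-0.204,-0.037,0,0,21,-1],[-0.269,-0.235,-0.037,0,0,24.5,-1],[-0.304,-0.266,-0.037,0,0,28,-1],[-0.339,-0.296,-0.037,0,0,31,-1],[-0.374,-0.327,-0.037,0,0,34,-1],[-0.409,-0.357,-0.037,0,0,37,-1],[-0.444,-0.387,-0.037,0,0,41,-1],[-0.471,-0.411,-0.037,0,0,44,-1],[-0.491,-0.429,-0.02,0,0,44.6,-1],[-0.491,-0.429,0.01,0,0,44.6,-1],[-0.491,-0.429,0.023,0,0,44.6,-1],[-0.491,-0.429,0.023,0,0,44.6,-1],[-0.491,-0.429,0.023,0,0,44.6,-1]]], "squeeze": 10}}

```text
time_s: 2.05
tool_pos: [0.5373, 0.0372, 0.2001]
tool_rot: [180.0, -0.0, 115.1]
force: [0.2, -0.0, 0.6]
grip_width: 0.0004
```

Run:
```python
from h import *
from cell import env
c=env.read_camera("wrist"); o=env.get_obs(); pickle.dump((c,o),open("w1.pkl","wb"))
print(o["time_s"],o["tool_pos"],o["tool_rot"],o["qpos"],o["grip_width"],o["force"])
cv2.imwrite("pics/w1.png",c["frame"])
a=c["frame"]; print(proj(c,[[.5155,.0815,.11],[.517,-.004,.086],[.5185,-.057,.086]]))
up(a,240,70,400,190,5,"pics/w1z.png",2)
```

```text
2.1 [0.53775992 0.03712783 0.20070725] [1.79904942e+02 8.30993973e-03 1.15109731e+02] [-33.26628252   5.46027411  28.35472455 101.77092258  -2.72962157
  73.3462684   20.868038  ] 0.0005011143755260652 [0.24460108 0.04508746 0.10887415]
[[319.88748538 153.67479214]
 [285.45528818 229.43656549]
 [267.02169317 272.64650483]]
```

View pics/w1.png

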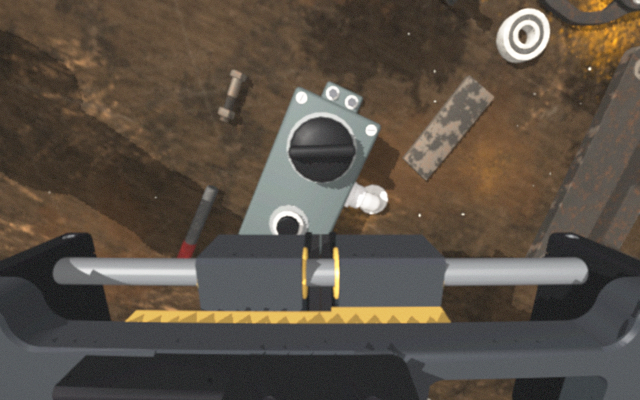

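View pics/w1z.png

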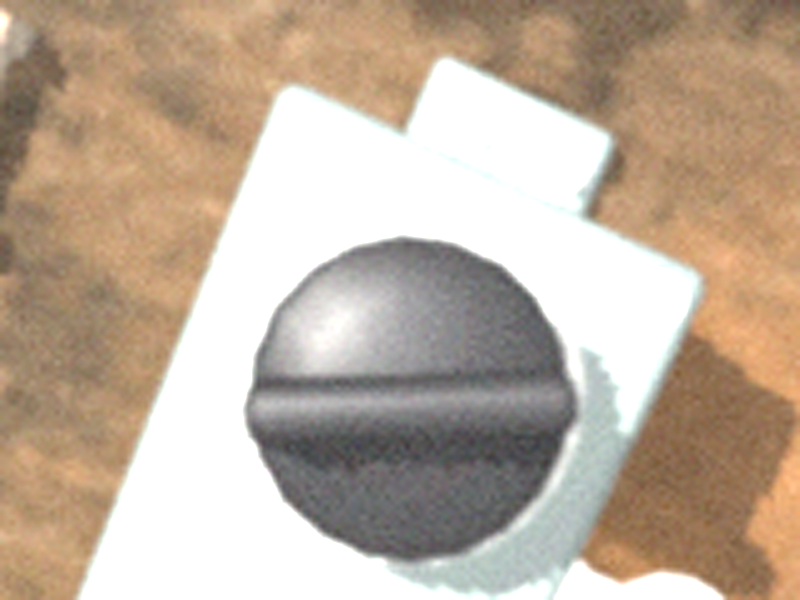

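Run:
```python
from h import *
c,o=pickle.load(open("w1.pkl","rb"))
P=ray(c,[(291.6,151.4),(353.6,149.4)],.114); print(P,P.mean(0),np.linalg.norm(P[1]-P[0]),np.degrees(np.arctan2(*(P[1]-P[0])[1::-1])))
g=cv2.cvtColor(c["frame"],cv2.COLOR_BGR2GRAY)
for (x0,y0,x1,y1),z,n in [((280,110,362,188),.097,'mush'),((275,212,300,234),.086,'reset')]:
    m=(g[y0:y1,x0:x1]<75).astype(np.uint8)
    k,l,s,ce=cv2.connectedComponentsWithStats(m); i=1+np.argmax(s[1:,4]); print(n,s[i][:4]+[x0,y0,0,0],ray(c,[ce[i]+[x0,y0]],z))
    cs,_=cv2.findContours((l==i).astype(np.uint8),0,1); (u,v),r=cv2.minEnclosingCircle(max(cs,key=cv2.contourArea)); print(u+x0,v+y0,r,ray(c,[(u+x0,v+y0)],z))
up(g[:,:,None].repeat(3,2),265,200,325,240,12,"pics/w1r.png",1.3)
```

```text
[[0.49279573 0.07336313 0.114     ]
 [0.53969279 0.09721253 0.114     ]] [0.51624426 0.08528783 0.114     ] 0.052613000166492126 26.95551293495618
mush [290 118  65  64] [[0.5201709  0.08280188 0.097     ]]
321.84350967407227 149.99236679077148 32.40536117553711 [[0.51618081 0.0842157  0.097     ]]
reset [277 217  22  17] [[5.17323385e-01 4.88025762e-04 8.60000000e-02]]
287.5 227.0 10.688879013061523 [[ 0.51783985 -0.0007174   0.086     ]]
```

View pics/w1r.png

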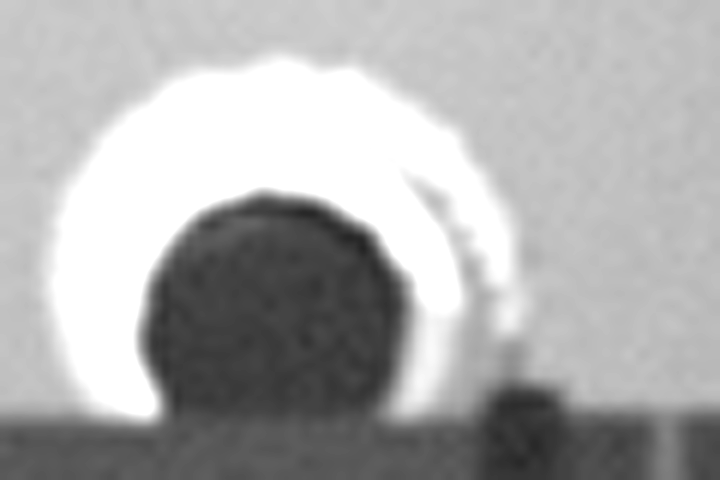

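Run:
```python
from h import *
print(delta([.5375,.0371,.2005],[180,0,115.1],[.516,.083,.13],115.1))
```

```text
(array([0.0507, 0.    , 0.0705]), array([0., 0., 0.]))
```

>>> {"name": "servo_tool", "arguments": {"increments": [[[0.03,0,0.0,0,0,0,-1],[0.0507,0,0.03,0,0,0,-1],[0.0507,0,0.06,0,0,0,-1],[0.0507,0,0.078,0,0,0,-1],[0.0507,0,0.084,0,0,0,-1],[0.0507,0,0.088,0,0,0,-1],[0.0507,0,0.092,0,0,0,-1],[0.0507,0,0.092,0,0,0,-1]]]}}

```text
time_s: 2.9
tool_pos: [0.5165, 0.0826, 0.1097]
tool_rot: [179.9, -0.1, 115.0]
force: [-3.1, 0.2, 6.7]
grip_width: 0.0006
```

>>> {"name": "servo_tool", "arguments": {"increments": [[[0,0,0.002,0,0,0,-1],[0,0,0.004,0,0,0,-1],[0,0,0.0055,0,0,0,-1],[0,0,0.0065,0,0,0,-1],[0,0,0.0065,0,0,0,-1]]]}}

```text
time_s: 3.4
tool_pos: [0.5169, 0.0826, 0.1039]
tool_rot: [179.9, -0.0, 115.0]
force: [-4.0, 1.0, 8.8]
grip_width: 0.0005
```

>>> {"name": "servo_tool", "arguments": {"increments": [[[0,0,0.0008,0,0,0,-1],[0,0,0.0016,0,0,0,-1],[0,0,0.0016,0,0,0,-1]]]}}

```text
time_s: 3.7
tool_pos: [0.5172, 0.0827, 0.1037]
tool_rot: [179.8, -0.1, 115.0]
force: [-7.5, -0.8, 16.0]
grip_width: 0.0007
```

>>> {"name": "servo_tool", "arguments": {"increments": [[[0,0,-0.01,0,0,0,-1],[0,0,-0.05,0,0,0,-1],[-0.03,0,-0.08,0,0,0,-1],[-0.0507,0,-0.098,0,0,0,-1],[-0.0507,0,-0.098,0,0,0,-1],[-0.0507,0,-0.098,0,0,0,-1]]]}}

```text
time_s: 4.3
tool_pos: [0.5379, 0.0362, 0.1985]
tool_rot: [179.9, -0.0, 115.0]
force: [-0.0, 0.2, -0.5]
grip_width: 0.0005
```

Run:
```python
from h import *
from cell import env
c=env.read_camera("wrist"); o=env.get_obs(); pickle.dump((c,o),open("w2.pkl","wb"))
s=env.read_camera("side")
print(o["time_s"],o["tool_pos"],o["tool_rot"],o["force"])
a=c["frame"]; b=s["frame"]
up(a,240,90,400,190,4,"pics/w2z.png",2)
up(b,258,170,330,225,8,"pics/s2z.png",2)
g=cv2.cvtColor(a,cv2.COLOR_BGR2GRAY); m=(g[90:190,275:370]<75).astype(np.uint8)
k,l,st,ce=cv2.connectedComponentsWithStats(m); i=1+np.argmax(st[1:,4]); cs,_=cv2.findContours((l==i).astype(np.uint8),0,1); (u,v),r=cv2.minEnclosingCircle(max(cs,key=cv2.contourArea)); print(u+275,v+90,r,st[i],ray(c,[(u+275,v+90)],.089))
```

```text
4.35 [0.53705882 0.03704041 0.19746194] [ 1.79975224e+02 -4.48572981e-02  1.15047529e+02] [ 0.05301816 -0.42143102 -0.6699344 ]
321.23267364501953 148.09405899047852 31.786258697509766 [  15   27   64   63 2300] [[0.51613824 0.08438331 0.089     ]]
```

View pics/w2z.png

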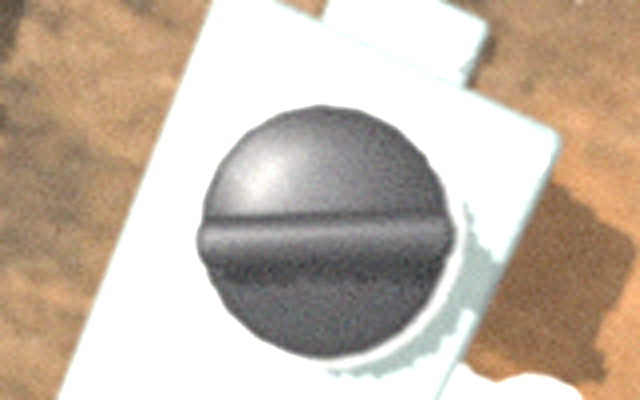

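View pics/s2z.png

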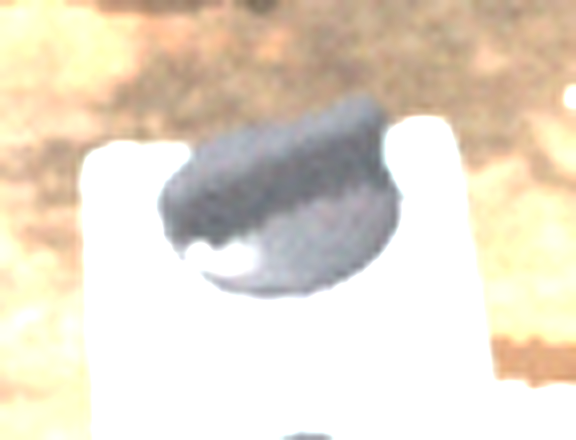

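>>> {"name": "servo_tool", "arguments": {"increments": [[[0.04,0.022,0,0,0,0,-1],[0.0747,0.022,0.02,0,0,0,-1],[0.0747,0.022,0.06,0,0,0,-1],[0.0747,0.022,0.088,0,0,0,-1],[0.0747,0.022,0.096,0,0,0,-1],[0.0747,0.022,0.096,0,0,0,-1]]]}}

```text
time_s: 5.0
tool_pos: [0.5241, 0.1134, 0.1]
tool_rot: [-179.8, -0.0, 115.1]
force: [1.1, 0.0, -0.2]
grip_width: 0.0003
```

Run:
```python
from h import *
from cell import env
o=env.get_obs(); s=env.read_camera("side"); up(s["frame"],230,120,350,220,6,"pics/s3.png",2)
print(o["tool_pos"],o["tool_rot"],o["force"],Rt([180,0,115]).inv().apply(o["tool_pos"]-[.516,.083,0]))
for a in (15,14.5):
  for ph in (6,12,18,24,30,36,42,48):
    p=np.array([a,22]);t=np.radians(ph);q=[a*np.cos(t)-22*np.sin(t),a*np.sin(t)+22*np.cos(t)]
    print(ph,np.round(np.array(q)-[24,22],1))
```

```text
[0.52414035 0.11340309 0.09995936] [-1.79794240e+02 -1.63112696e-02  1.15069119e+02] [ 1.09516545  0.03255706 -0.2014968 ] [ 0.0241143   0.02022656 -0.09995936]
6 [-11.4   1.4]
12 [-13.9   2.6]
18 [-16.5   3.6]
24 [-19.2   4.2]
30 [-22.    4.6]
36 [-24.8   4.6]
42 [-27.6   4.4]
48 [-30.3   3.9]
6 [-11.9   1.4]
12 [-14.4   2.5]
18 [-17.    3.4]
24 [-19.7   4. ]
30 [-22.4   4.3]
36 [-25.2   4.3]
42 [-27.9   4.1]
48 [-30.6   3.5]
```

View pics/s3.png

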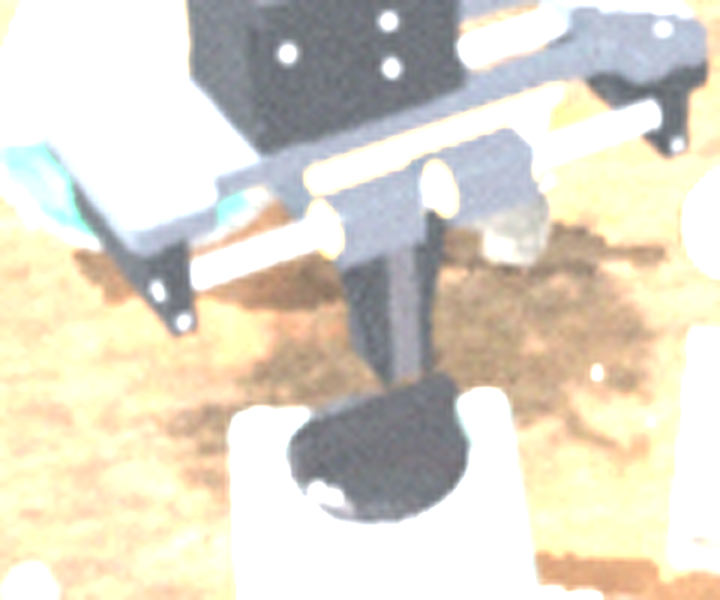

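>>> {"name": "servo_tool", "arguments": {"increments": [[[-0.004,0,-0.0015,0,0,0,-1],[-0.008,0.0005,-0.0015,0,0,0,-1],[-0.0102,0.0008,-0.0015,0,0,3,-1],[-0.0114,0.0014,-0.0015,0,0,6,-1],[-0.0139,0.0026,-0.0015,0,0,12,-1],[-0.0165,0.0036,-0.0015,0,0,18,-1],[-0.0192,0.0042,-0.0015,0,0,24,-1],[-0.0192,0.0042,-0.0015,0,0,24,-1]]]}}

```text
time_s: 5.85
tool_pos: [0.5393, 0.0986, 0.1048]
tool_rot: [179.8, -0.2, 91.0]
force: [0.9, 3.1, 0.1]
grip_width: 0.0008
```

Run:
```python
from h import *
from cell import env
o=env.get_obs(); s=env.read_camera("side"); up(s["frame"],230,120,350,220,6,"pics/s4.png",2)
t=env.read_camera("top"); up(t["frame"],270,190,370,265,7,"pics/t4.png",2)
print(o["tool_pos"],o["tool_rot"],o["force"],o["wrist_torque"])
```

```text
[0.53929903 0.09855711 0.10477552] [ 1.79778771e+02 -1.50288106e-01  9.09857869e+01] [0.88180533 3.06804732 0.07990739] [ 0.79782188 -0.15127689  0.01837742]
```

View pics/s4.png

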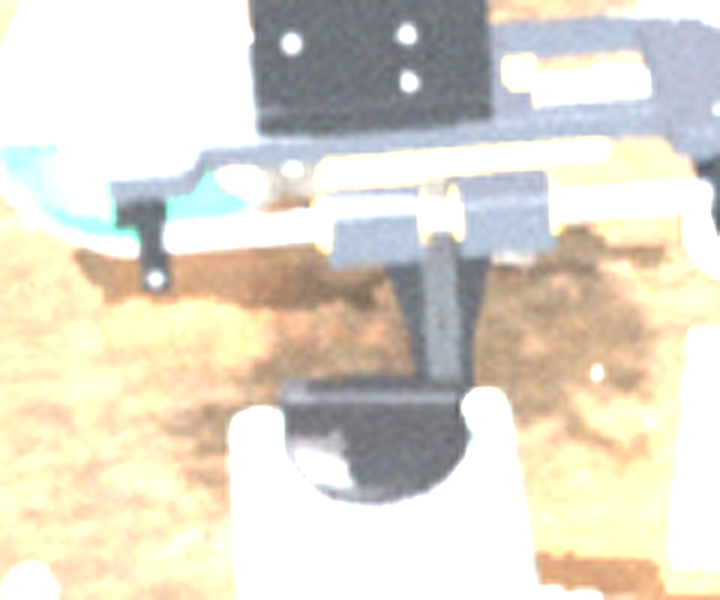

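>>> {"name": "servo_tool", "arguments": {"increments": [[[0,0,0.0012,0,0,0,-1],[-0.0024,0.0015,0.0012,0,0,6,-1],[-0.0049,0.0026,0.0012,0,0,12,-1],[-0.0075,0.0036,0.0012,0,0,18,-1],[-0.0075,0.0036,0.0012,0,0,18,-1],[-0.0075,0.0036,0.0012,0,0,18,-1]]]}}

```text
time_s: 6.55
tool_pos: [0.5422, 0.0911, 0.1025]
tool_rot: [179.9, -0.1, 73.1]
force: [2.7, 5.0, 2.8]
grip_width: 0.0006
```

Run:
```python
from h import *
from cell import env
o=env.get_obs(); s=env.read_camera("side"); up(s["frame"],230,120,350,220,6,"pics/s5.png",2)
print(o["tool_pos"],o["tool_rot"],o["force"],o["wrist_torque"])
```

```text
[0.54217017 0.0911312  0.10246891] [ 1.79908411e+02 -1.24625672e-01  7.31329138e+01] [2.67756729 4.9747156  2.77035654] [ 0.99211705 -0.35198342 -0.05315951]
```

View pics/s5.png

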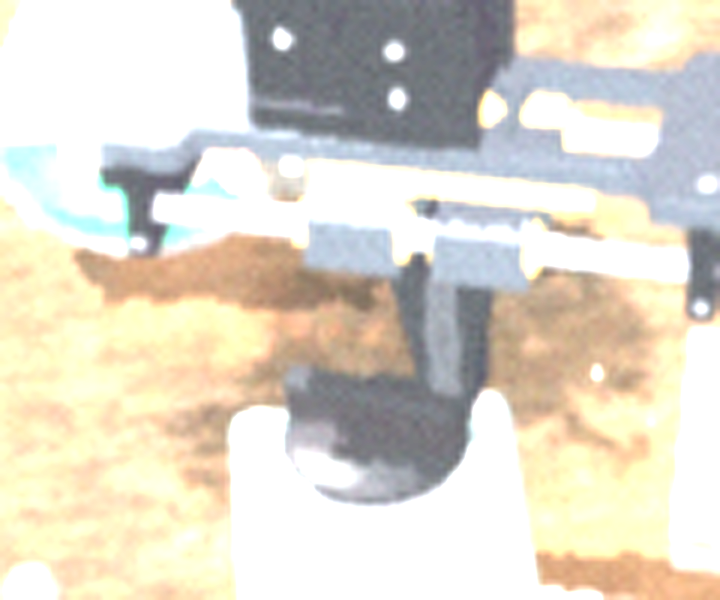

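>>> {"name": "servo_tool", "arguments": {"increments": [[[0.001,0,-0.006,0,0,0,-1],[0.001,0,-0.02,0,0,0,-1],[0.001,0,-0.06,0,0,0,-1],[-0.03,0,-0.096,0,0,0,-1],[-0.06,0,-0.096,0,0,0,-1],[-0.06,0,-0.096,0,0,0,-1]]]}}

```text
time_s: 7.2
tool_pos: [0.523, 0.026, 0.199]
tool_rot: [179.9, 0.1, 72.6]
force: [-0.8, -0.3, -0.7]
grip_width: 0.0004
```

Run:
```python
from h import *
from cell import env
c=env.read_camera("wrist"); o=env.get_obs(); pickle.dump((c,o),open("w6.pkl","wb"))
s=env.read_camera("side"); up(s["frame"],258,170,330,225,8,"pics/s6z.png",2)
print(o["time_s"],o["tool_pos"],o["tool_rot"],o["force"])
cv2.imwrite("pics/w6.png",c["frame"])
```

```text
7.25 [0.52301778 0.02887169 0.19815868] [-1.79998313e+02  5.84307895e-02  7.27750850e+01] [-0.4347217   0.88327685 -0.07249404]
```

View pics/s6z.png

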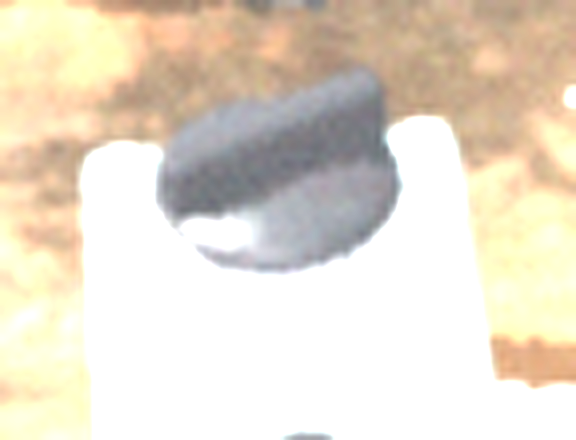

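View pics/w6.png

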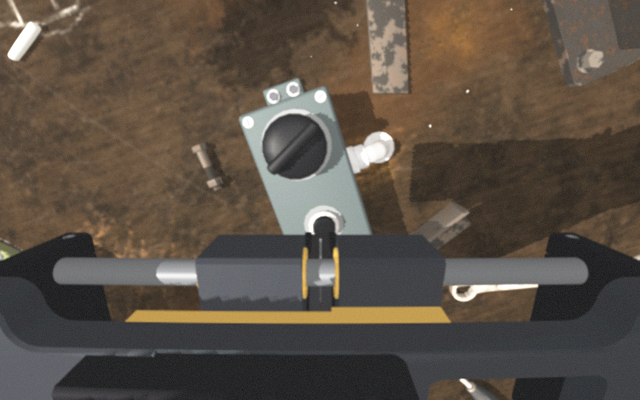

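Run:
```python
from h import *
from cell import env
o=env.get_obs(); print(o["tool_pos"])
print(delta([.523,.0278,.1985],[180,0,72.8],[.5175,-.0022,.086],72.8))
c,_=pickle.load(open("w6.pkl","rb")); print(proj(c,[[.5175,-.0022,.086]])); up(c["frame"],290,195,360,240,9,"pics/w6r.png",2)
```

```text
[0.52302772 0.03098827 0.19757927]
(array([-0.0303,  0.0036,  0.1125]), array([0., 0., 0.]))
[[323.68309889 228.94825774]]
```

View pics/w6r.png

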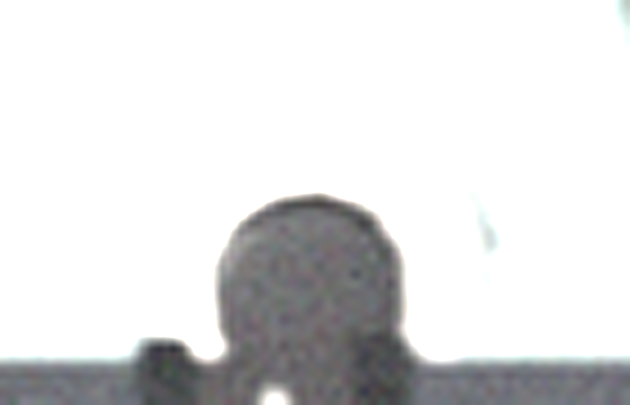

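>>> {"name": "servo_tool", "arguments": {"increments": [[[-0.0303,0.0036,0.03,0,0,0,-1],[-0.0303,0.0036,0.07,0,0,0,-1],[-0.0303,0.0036,0.098,0,0,0,-1],[-0.0303,0.0036,0.1,0,0,0,-1],[-0.0303,0.0036,0.1,0,0,0,-1]]]}}

```text
time_s: 7.8
tool_pos: [0.5178, 0.003, 0.0972]
tool_rot: [-179.9, 0.1, 73.1]
force: [-0.0, -1.0, 1.1]
grip_width: 0.0003
```

Run:
```python
from h import *
from cell import env
s=env.read_camera("side"); up(s["frame"],250,140,350,270,6,"pics/s7.png",1)
for i in range(2):
    o=env.get_obs(); print(o["time_s"],o["tool_pos"],o["force"]); env.read_camera("wrist")
cv2.imwrite("pics/s7.png",cv2.imread("pics/s7.png")[:,:][190:780])
```

```text
7.85 [0.51893653 0.00311398 0.09843433] [ 0.37930173 -0.19191387  0.47150316]
7.9 [0.51950354 0.003113   0.09909931] [0.42821221 0.44560646 0.53837728]
```

View pics/s7.png

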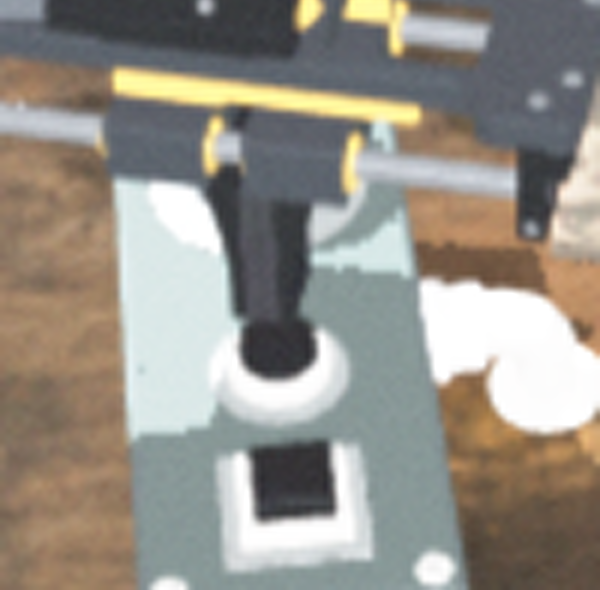

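>>> {"name": "servo_tool", "arguments": {"increments": [[[-0.004,0,0.004,0,0,0,-1],[-0.004,0,0.009,0,0,0,-1],[-0.004,0,0.012,0,0,0,-1],[-0.004,0,0.0145,0,0,0,-1],[-0.004,0,0.0165,0,0,0,-1],[-0.004,0,0.018,0,0,0,-1],[-0.004,0,0.018,0,0,0,-1]]]}}

```text
time_s: 8.65
tool_pos: [0.5173, -0.0013, 0.0813]
tool_rot: [-180.0, -0.0, 73.0]
force: [-5.1, -1.4, 14.0]
grip_width: 0.0004
```

>>> {"name": "servo_tool", "arguments": {"increments": [[[0,0,0.0005,0,0,0,-1],[0,0,0.0005,0,0,0,-1],[0,0,-0.01,0,0,0,-1],[0,0,-0.04,0,0,0,-1],[0,0,-0.09,0,0,0,-1],[0.08,0,-0.13,0,0,0,-1],[0.12,0,-0.14,0,0,0,-1],[0.12,0,-0.14,0,0,0,-1],[0.12,0,-0.14,0,0,0,-1]]]}}

```text
time_s: 9.55
tool_pos: [0.5533, 0.1201, 0.2209]
tool_rot: [179.9, -0.2, 73.5]
force: [-0.1, -0.2, -0.5]
grip_width: 0.0005
```

Run:
```python
from h import *
from cell import env
o=env.get_obs(); print(o["time_s"],o["tool_pos"],o["force"])
s=env.read_camera("side"); up(s["frame"],225,160,405,330,4,"pics/s8.png",1.2)
cv2.imwrite("pics/s8.png",cv2.imread("pics/s8.png")[:600])
cv2.imwrite("pics/w8.png",env.read_camera("wrist")["frame"])
c0=pickle.load(open("side0.pkl","rb"))["frame"]
d=cv2.absdiff(c0,s["frame"])[160:330,225:405].max(2); cv2.imwrite("pics/d8.png",cv2.resize(np.clip(d.astype(int)*3,0,255).astype(np.uint8),None,fx=3,fy=3))
```

```text
9.55 [0.55327974 0.12014951 0.22092674] [-0.1134811  -0.20887391 -0.46966081]
```

View pics/s8.png

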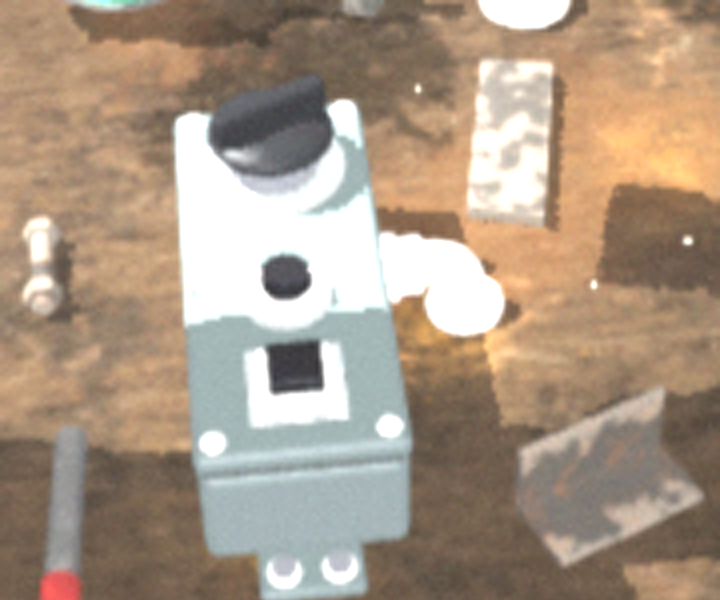

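View pics/d8.png

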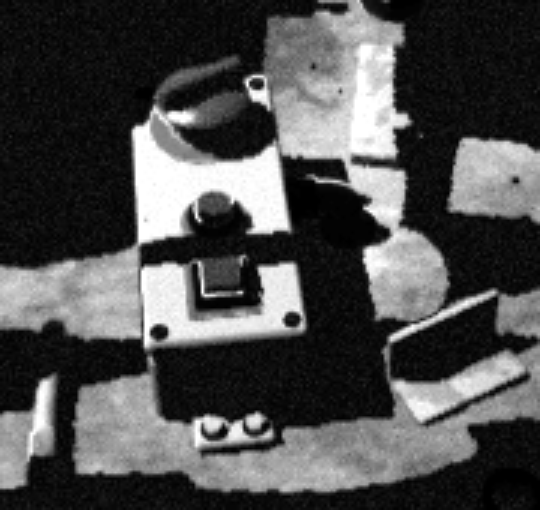

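```bash
python3 -c "
from cell import env
print(env.sign_off())"
```

```text
the job is handed in; nothing more can be done
None
```

I carried out the stop-station check in the order asked and handed it in at about 10 s of the 45 s allowed. The sign-off gives no verdict, so the results below are from my own checks.

- **Mushroom button, press:** I pressed it on the grip bar with the closed fingertips until it met its stop, at 16 N and tip height 103.7 mm. After I took the finger off, the side view showed the head about 4 pixels lower than before, so it stayed in.
- **Mushroom button, release:** I pushed the bar clockwise by about 0.75 rad, worked out from the tool angle. After I lifted off, the head was back at its original height and the bar at its rest angle, to within about 1 pixel.
- **Reset button:** I pushed it until it met its stop, at 14 N and tip height 81.3 mm, then lifted off. In the last side view its cap looks raised again; I did not measure its height.
- **Start button and loose things:** I never went near the start button. The difference between the first and last side views shows only what look like moved shadows and lighting around the bolt, pen, angle and flat bar. They look unmoved.

The top and wrist cameras disagreed by about 3 mm in y, so I aimed between the two. The measured tool position also scattered by 1–3 mm, so I judged both end stops by force rather than by position.

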